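Tip flush plates out of the tray and sort them into bins

ROBOT

A 6-joint arm with a two-finger parallel gripper is mounted at the origin on a cart in front of the work surface, level with it; the furniture and walls round the work are solid. World frame = base frame: x ahead of the robot, y to its left, z up, the work surface at z = 0. Lengths are in mm, angles in rad, forces in N, time in s.
With the tool pointing down it reaches from about 350 to 975 mm from the base axis. Payload 7.1 kg.
Tool frame: the origin (TCP) lies midway between the tips of the shut fingers; the grasp point (between the pads) lies ctrl.grip_point_offset behind it (ctrl.grip_point_offset is the distance from the TCP to the grasp point, in mm); z points along the fingers, y is the line along which they close (so a half turn about z gives the same grasp; the last joint's range is limited). The gripper opens to 88 mm and grips with 3 to 60 N. Pads are 20 mm wide; open, the fingers measure 115 mm over their backs; the gripper's body (75 mm by 178 mm) begins 61 mm behind the grasp point.
Start: joints at [1.238, 0.423, 1.63, -0, 1.089, -0.019], TCP at [192.89, 594.473, 222.675] pointing down, gripper open.
Joint ranges: [-3, 3], [-0.9, 2.11], [0.09, 2.58], [-1.31, 4.45], [0.11, 2.69], [-2.54, 2.54]. Speed limits (rad/s): [2.39, 2.39, 3.01, 3.14, 3.14, 3.14].

INTERFACE

Orientations are given as a rotation vector (axis times angle).
In Python, from workcell import ctrl, get_image, close_job, finder gives the robot as it stands.
- The arm moves only by the tool servo_tool, never from a script. Its argument "deltas" is a list of rows, each a list of 2 entries, a list of its own where there are three numbers: the shift along the tool's x, y, z in mm, then the turn, a rotation vector about the tool's x, y, z in rad. A call has 1 to 5 rows; each row is the pose to reach, as a shift and turn from the pose commanded when the call began, along the tool's axes at that moment; what a row does not reach only later rows make up. A row lasts 1/12 s, in which the tool goes at most 41.7 mm and 7.16 degrees, less where a joint would pass 70% of its speed; a pose out of reach is approached as far as the arm can. A call with a gripper value outside its range is refused whole. "grip" is the closure, from -1 (fully open) to 1 (shut), so that 0 is half open, set as the call begins (left out, the last holds). The fingers move at their own pace and stop on an object; the grip force is fixed at half the most. Time passes only in rows, so rows that repeat a pose let the fingers close. It gives the time, the measured TCP pose, the force, the opening and the grip force at its end, in the units of the state.
- ctrl.get_obs(): the state, without advancing time (a new reading comes with each control period).
- get_image(name): name is "scene" or "top" or "wrist"; returns a dict with "frame" (400x640x3 uint8, blue, green, red), "depth" (400x640 float32, mm along the optical axis (not along the pixel's ray), 0 where there is no reading), "K" (3x3 intrinsics, pixels), "pose" (4x4, takes a point from camera to world coordinates). Camera axes: x right, y down, z forward; pixel columns grow to the right and rows downward; lengths in mm; the calibration is good to about 2 mm. A picture is of the moment at which its call begins.
- close_job(): hands the job in; it is judged then, once.
Trained networks look in a picture, given as the dict that the camera call returned (one of the last four; its "shot" number tells which), for a name from the list of things; names that differ only in an ending like _2 or _b are one class to them, and where a whole thing is asked for, a point or a joint stands for the part that bears it (a point fixed in the world has none). Each returns a list of dicts, best first, with "score" (0 to 1); they miss things now and then, are a little off and sometimes report something else, mostly with a low value. They report only what shows in the picture. A call takes as long as a camera call.
- finder.search_frame(query, picture): "rect" ([centre column, centre row, width, height] as shares, 0 to 1, of the picture: columns of its width, rows of its height, round what is visible of it).
- finder.silhouettes(query, picture): "mask" (400x640 bool, what is visible of it) and "rect" ([centre column, centre row, width, height] as shares, 0 to 1, of the picture: columns of its width, rows of its height, round what is visible of it).
The state is a dict: "t": time; "qpos": joint angles; "qvel": joint speeds; "joint_torque": joint torques, N m; "ee_pos": TCP position; "orientation": TCP orientation; "ft_force": force on the tool from outside, world axes, zero at the start; "moment": the same for the moment, N m; "width": finger opening in mm; "grasp_force": force on a finger pad.
Only numpy, scipy, OpenCV 4.12 (cv2) and the standard library are available. Lean on these libraries where they do the work, as an engineer would, in place of code of your own. Each camera call takes 0.05 s, during which the arm holds its last target. There are 200 camera calls.

TASK

Empty the wooden tray: put the two slotted clamping straps into the bin with the slotted sample on its back board, and the plain plate into the bin with the plain sample. The plates lie flush, so to get hold of one, press down the end that has the hollow under it until the plate tips up; press lightly while feeling for that end, do not force a plate that is solid, and leave the screwdriver, tape roll and bearing where they are.

Things in the scene. Friction and masses are not known exactly. Their poses are not given: they have to be found in the camera images.
- tray: Fixed wooden storage tray, 141 mm (x) x 211 mm (y), top 58 mm high, origin at the centre of its underside. Three equal pockets side by side along y, 66 mm apart, each 115 mm long (x) by 53 mm wide (y), walls 13 mm. In each lies one plate, its top flush with the tray's top, on a seat that carries only one half of it.
- pocket_middle (a point): Centre of the middle pocket's mouth, level with the tray's top. In each pocket the seat runs from one end to 3.5 mm past the middle; under the plate's other end is an empty well 54 mm long, its floor 54 mm below the tray's top. Which end (+x or -x) has the well differs from pocket to pocket and is hidden; pressed 12 to 18 mm from its end, a plate is solid over the seat.
- pocket_left (a point): Centre of the left (+y) pocket's mouth. Over the well a plate gives to 1 or 2 N; pushed down 22 to 26 mm there (up to 12 N at last), 15 mm from its end, it topples and stays leaning on the seat's edge at 45 to 50 degrees, its other end 20 mm or more above the tray's top, with free space on both sides to grip it across its 50 mm width from above.
- pocket_right (a point): Centre of the right (-y) pocket's mouth, level with the tray's top
- strap_1_center (a point): Slotted clamping strap, a flat bar with a lengthwise through slot 60 x 14 mm in its middle; 110 x 50 x 14 mm, aluminium, 0.18 kg give or take a third. Site at its centre, half-way up; x along the 110 mm length, y across the width, z the thickness (up as it lies in its pocket)
- strap_2_center (a point): The second slotted clamping strap, the same as strap_1; 110 x 50 x 14 mm, aluminium, 0.18 kg give or take a third. Site at its centre, half-way up; x along the 110 mm length, y across the width, z the thickness (up as it lies in its pocket)
- plain_1_center (a point): Plain solid packing plate without a slot, the same outside size as the straps; 110 x 50 x 14 mm, aluminium, 0.18 kg give or take a third. Site at its centre, half-way up; x along the 110 mm length, y across the width, z the thickness (up as it lies in its pocket)
- strap_1: The strap of point strap_1_center; origin at the centre of its underside
- strap_2: The strap of point strap_2_center; origin at the centre of its underside
- plain_1: The plate of point plain_1_center; origin at the centre of its underside
- strap_bin: Fixed open grey bin for slotted straps: 170 mm (x) x 140 mm (y), 50 mm high, walls and floor 5 mm thick; origin at the centre of its underside. A slotted sample strap is fixed to a board that leans back over its rear wall (+x side), out to x = 133 mm and up to 97 mm high. The bins may change sides from run to run.
- plain_bin: Fixed open grey bin for plain plates, like strap_bin but with a plain sample plate on the board at its rear; origin at the centre of its underside
- screwdriver: Screwdriver, 214 mm, blue handle, lying at the left of the table; bystander
- tape_roll: Roll of brown tape, 95 mm across, 24 mm high; bystander
- bearing_20: Taper roller bearing cone, 50 mm across, 18 mm high; bystander

How it is judged:
By the outcome, as a careful person would: the job done as asked, in the order asked, and still so for the second after the job is handed in, with the robot touching nothing.
It also fails if it takes over 72 s, if anything falls off the work surface, if the arm or the gripper's body presses on something with over 40 N, if the wrist force passes 120 N, or if a joint passes its speed limit or range.

## Working session

There is one attempt and no reset: what is moved stays moved. The work goes in short steps, Python scripts to look and compute and a tool call to move; the robot and the scene stay as the last step left them, time stands still between calls to the robot, and variables do not carry over. Pictures are saved under pics/ and viewed, at most 10 in all, crops included, and the job is handed in when it is done.

Besides the shell and the picture viewer there is one more tool, called after "Emit:" as name(argument=value, ...) on one line, values as JSON. servo_tool: Moves the arm, as the interface text tells. Its arguments: {"type":"object","properties":{"deltas":{"type":"array","items":{"type":"array"}},"grip":{"type":"number"}},"required":["deltas"]}

```bash
mkdir -p pics; ls
cat > h.py <<'E'
from workcell import ctrl,get_image,close_job,finder
import numpy as np,cv2
from scipy.spatial.transform import Rotation as R
def world(p):
    d=p["depth"];v,u=np.mgrid[:400,:640];K=p["K"]
    c=np.stack([(u-K[0,2])/K[0,0]*d,(v-K[1,2])/K[1,1]*d,d,np.ones_like(d)],-1)
    w=(c@np.array(p["pose"]).T)[...,:3];w[d==0]=np.nan;return w
E
python3 - <<'E'
from h import *
np.set_printoptions(precision=2,suppress=True)
o=ctrl.get_obs();print(o,ctrl.grip_point_offset)
print(R.from_rotvec(o["orientation"]).as_matrix())
a=get_image("top");b=get_image("scene")
cv2.imwrite("pics/a.png",np.vstack([a["frame"],b["frame"]])[:, :][::1])
cv2.imwrite("pics/a.png",cv2.resize(np.vstack([a["frame"],b["frame"]]),(480,600)))
cv2.imwrite("pics/top.png",a["frame"])
w=world(a)
np.save("wt.npy",w)
for q in ["tray","strap_bin","plain_bin","strap_1","plain_1","strap_1_center","plain_1_center"]:
    for s in finder.silhouettes(q,a)[:3]:
        m=s["mask"];p=w[m];print(q,round(s["score"],2),np.round(s["rect"],3),m.sum(),np.nanmedian(p,0),np.nanpercentile(p,2,axis=0),np.nanpercentile(p,98,axis=0))
print(a["pose"],a["K"])
E
```

```text
pics
{'t': 0.0, 'qpos': array([ 1.24,  0.42,  1.63,  0.  ,  1.09, -0.02]), 'qvel': array([-0., -0., -0., -0.,  0.,  0.]), 'joint_torque': array([ -0.  , -54.46, -27.37,   0.06,   0.02,  -0.  ]), 'ee_pos': array([192.73, 593.96, 221.89]), 'orientation': array([-0.49, -3.1 ,  0.  ]), 'ft_force': array([ 0.11, -0.1 ,  0.17]), 'moment': array([ 0.03, -0.03,  0.05]), 'grasp_force': 0.0, 'width': 87.73763514671317} 18.700000000000003
[[-0.95  0.31 -0.  ]
 [ 0.31  0.95 -0.  ]
 [ 0.   -0.   -1.  ]]
tray 0.55 [0.57 0.52 0.13 0.14] 2348 [ 497.66 -153.57   55.81] [ 429.   -270.91   -1.98] [595.92 -57.13  61.01]
strap_bin 0.81 [0.43 0.55 0.09 0.22] 4553 [511.03  84.19   5.88] [400.33  13.96  -0.71] [610.34 148.54  93.51]
plain_bin 0.87 [0.73 0.48 0.11 0.23] 4768 [ 520.1  -436.12    8.29] [ 410.03 -499.05    0.06] [ 620.17 -361.7    94.28]
strap_1 0.88 [0.53 0.51 0.03 0.1 ] 690 [516.23 -98.07  56.67] [ 464.34 -125.02   50.69] [572.2  -70.89  61.19]
strap_1 0.57 [0.61 0.52 0.03 0.1 ] 715 [ 497.73 -227.37   56.86] [ 446.43 -254.04   44.4 ] [ 551.81 -199.66   61.57]
plain_1 0.97 [0.57 0.52 0.03 0.11] 806 [ 507.92 -162.52   56.93] [ 455.65 -189.4    51.12] [ 561.37 -135.71   61.63]
strap_1_center 0.68 [0.53 0.51 0.04 0.11] 752 [519.5  -99.15  56.48] [ 463.91 -127.03   15.29] [576.28 -71.41  61.13]
plain_1_center 0.68 [0.57 0.51 0.03 0.11] 742 [ 509.73 -161.84   56.98] [ 457.98 -186.94   51.96] [ 562.89 -136.75   61.66]
[[  -0.1    -0.97    0.21  268.96]
 [  -1.      0.1    -0.02  -40.51]
 [  -0.     -0.21   -0.98 1216.96]
 [   0.      0.      0.      1.  ]] [[455.41   0.   326.8 ]
 [  0.   455.41 204.49]
 [  0.     0.     1.  ]]
```

View pics/top.png

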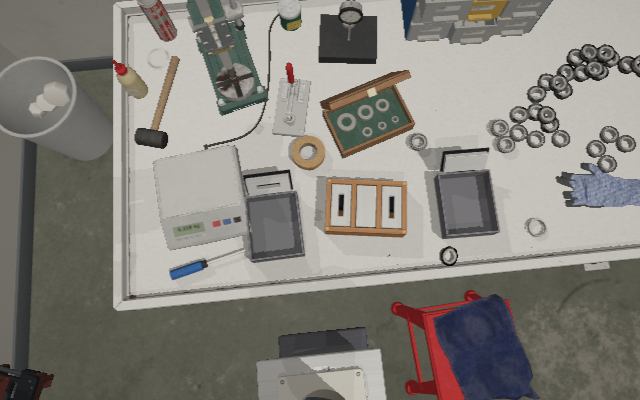

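Left and right plates (341,204)/(391,207) are slotted and the middle one (366,205) is plain. The left bin (273,225) has the slotted sample, the right bin (466,200) the plain one. Next I'll get precise poses.

```bash
cat > m.py <<'E'
from h import *
np.set_printoptions(precision=2,suppress=True)
w=np.load("wt.npy")
z=w[...,2]
def rect(m,n):
    k=cv2.morphologyEx(m.astype(np.uint8),cv2.MORPH_OPEN,np.ones((3,3)))
    nn,l,s,_=cv2.connectedComponentsWithStats(k);i=1+s[1:,4].argmax()
    p=w[l==i][:,:2].astype(np.float32);p=p[~np.isnan(p).any(1)]
    r=cv2.minAreaRect(p);print(n,r,np.median(z[l==i]))
x,y=w[...,0],w[...,1]
rect((z>50)&(z<64)&(x>400)&(x<620)&(y<-40)&(y>-290),"tray")
for n,a,b in(("left",-10,165),("right",-520,-345)):
    rect((z>-3)&(z<60)&(x>390)&(x<630)&(y>a)&(y<b)&((z>44)&(z<56)),n+" rim")
# highest things near path
t=np.linspace(0,1,30);P=np.array([193,594])+t[:,None]*np.array([323,-692])
d=np.min(np.hypot(x[...,None]-P[:,0],y[...,None]-P[:,1]),-1)
print("path max z",np.nanmax(np.where(d<130,z,np.nan)))
print("scale",np.nanpercentile(z[(x>430)&(x<600)&(y>170)&(y<330)],[50,95,99]))
E
python3 m.py
```

```text
tray ((510.20849609375, -163.21875), (211.32913208007812, 142.5462188720703), 81.96039581298828) 56.82936354661285
left rim ((568.5419311523438, 63.85877227783203), (8.166287422180176, 35.312599182128906), 0.10444507747888565) 49.71238064588135
right rim ((418.4014892578125, -364.7326354980469), (17.966459274291992, 7.3469977378845215), 13.759078979492188) 48.84453822761111
path max z 366.49124977215627
scale [46.89 64.58 66.61]
```

Run:
```python
import cv2
a=cv2.imread("pics/top.png");cv2.imwrite("pics/c.png",cv2.resize(a[130:270,230:510],None,fx=2.85,fy=2.85,interpolation=2))
```

```text
(no output)
```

View pics/c.png

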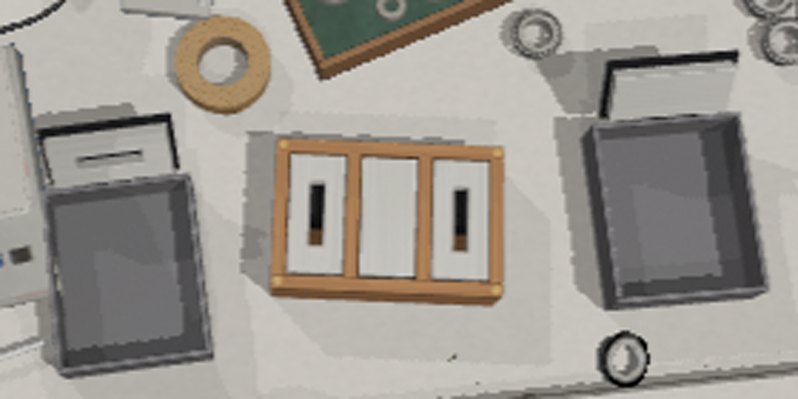

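```bash
cat > m2.py <<'E'
from h import *
np.set_printoptions(precision=1,suppress=True)
w=np.load("wt.npy");C=np.array([510.2,-163.2]);s,c=np.sin(.1403),np.cos(.1403)
ex=np.array([c,-s]);ey=np.array([s,c])
p=get_image("top");K=p["K"];T=np.array(p["pose"])
for n,cs in(("left",[(45,185),(190,177),(212,357),(62,375)]),("right",[(590,122),(740,115),(766,290),(608,307)])):
    q=np.array(cs)/2.85+[230,130]
    r=np.c_[(q-K[:2,2])/K[0,0],np.ones(4)]@T[:3,:3].T
    P=T[:3,3]+r*((50-T[2,3])/r[:,2])[:,None];P=P[:,:2];ce=P.mean(0)
    print(n,P.tolist(),ce,"sides",np.linalg.norm(P-np.roll(P,1,0),axis=1),"trayframe",(ce-C)@ex,(ce-C)@ey)
d=w[...,:2]-C;tx,ty=d@ex,d@ey
for y0 in(66,-66):
    m=(abs(ty-y0)<4)&(abs(tx)<45)
    o=np.argsort(tx[m]);print(y0,np.c_[tx[m],w[...,2][m]][o][::2].round().astype(int).tolist())
E
python3 m2.py
```

```text
left [[571.245035639193, 147.362351222546], [565.4394922634887, 13.195337692159761], [397.4469328177498, 7.6913707620612755], [394.762511835847, 142.91522813368192]] [482.2  77.8] sides [176.5 134.3 168.1 135.3] trayframe -61.401845418242445 234.71087549630732
right [[580.8427344893103, -363.1596608502448], [573.5632813586337, -503.62272633597877], [407.95634330817916, -498.0808290901319], [406.84053788084213, -353.10780606903427]] [ 492.3 -429.5] sides [174.3 140.7 165.7 145. ] trayframe 19.515026006897887 -266.1792244142356
66 [[-44, 59], [-44, 58], [-42, 58], [-39, 58], [-38, 54], [-36, 55], [-34, 58], [-33, 53], [-31, 57], [-18, 4], [-18, 4], [-14, 1], [-12, 4], [-12, 1], [-10, 5], [-7, 4], [-6, 1], [-4, 32], [-4, 3], [-4, 29], [-3, 15], [-3, 38], [-3, 24], [-1, 44], [1, 46], [2, 40], [4, 43], [6, 46], [7, 43], [9, 43], [11, 47], [13, 39], [15, 44], [17, 46], [17, 43], [20, 45], [21, 42], [23, 43], [26, 44], [27, 37], [28, 44], [29, 51], [30, 58], [30, 46], [33, 60], [33, 57], [36, 59], [38, 59], [39, 56], [42, 55], [44, 59], [44, 58]]
-66 [[-44, 58], [-44, 57], [-41, 57], [-39, 61], [-38, 55], [-36, 57], [-34, 60], [-34, 58], [-31, 59], [-18, 5], [-13, 4], [-7, 3], [-4, 5], [-4, 17], [-4, 42], [-4, 29], [-2, 23], [-2, 45], [1, 44], [2, 39], [4, 43], [7, 43], [8, 39], [10, 42], [12, 46], [13, 39], [15, 45], [17, 45], [17, 43], [20, 44], [21, 40], [23, 44], [25, 45], [28, 45], [28, 44], [30, 49], [30, 47], [30, 58], [33, 59], [35, 60], [37, 53], [38, 58], [41, 56], [42, 54], [44, 58]]
```

Emit:
servo_tool(deltas=[[[-24.2,-28.2,0],[0,0,0]],[[-48.4,-56.4,0],[0,0,0]],[[-72.6,-84.6,0],[0,0,0]],[[-96.8,-112.8,0],[0,0,0]],[[-121,-141,0],[0,0,0]]], grip=1)

```text
t: 0.92
ee_pos: [264.7, 421.5, 222.7]
orientation: [0.49, 3.103, 0.0]
ft_force: [1.3, -0.6, 0.2]
width: 57.9
grasp_force: 0.0
```

Emit:
servo_tool(deltas=[[[-24.2,-28.2,0],[0,0,0]],[[-48.4,-56.4,0],[0,0,0]],[[-72.6,-84.6,0],[0,0,0]],[[-96.8,-112.8,0],[0,0,0]],[[-121,-141,0],[0,0,0]]])

```text
t: 1.33
ee_pos: [336.4, 250.0, 223.0]
orientation: [0.49, 3.103, 0.001]
ft_force: [0.1, 0.4, -0.1]
width: 24.4
grasp_force: 0.0
```

Emit:
servo_tool(deltas=[[[-24.2,-28.2,0],[0,0,0]],[[-48.4,-56.4,0],[0,0,0]],[[-72.6,-84.6,0],[0,0,0]],[[-96.8,-112.8,0],[0,0,0]],[[-121,-141,0],[0,0,0]]])

```text
t: 1.75
ee_pos: [408.1, 78.3, 223.1]
orientation: [0.491, 3.102, 0.001]
ft_force: [-0.3, 1.3, -0.1]
width: 0.3
grasp_force: 0.0
```

Emit:
servo_tool(deltas=[[[-24.2,-28.2,10],[0,0,-0.035]],[[-48.4,-56.4,30],[0,0,-0.07]],[[-72.6,-84.6,50],[0,0,-0.105]],[[-96.8,-112.8,70],[0,0,-0.14]],[[-121,-141,90],[0,0,-0.173]]])

```text
t: 2.17
ee_pos: [479.1, -91.6, 133.1]
orientation: [0.219, 3.133, -0.0]
ft_force: [1.7, 0.7, 0.5]
width: 0.8
grasp_force: 0.0
```

Emit:
servo_tool(deltas=[[[0,0,10],[0,0,0]],[[0,0,20],[0,0,0]]])

```text
t: 2.33
ee_pos: [478.6, -91.2, 112.6]
orientation: [-0.227, -3.133, -0.0]
ft_force: [-0.1, 0.4, 0.2]
width: 0.3
grasp_force: 0.0
```

Emit:
servo_tool(deltas=[[[-1,-1,20],[0,0,0]],[[-2,-1,38],[0,0,0]],[[-2,-1,46],[0,0,0]],[[-2,-1,49],[0,0,0]],[[-2,-1,50],[0,0,0]]])

```text
t: 2.75
ee_pos: [479.9, -90.1, 63.6]
orientation: [-0.219, -3.133, -0.0]
ft_force: [0.3, 0.0, 0.0]
width: 0.6
grasp_force: 0.0
```

Emit:
servo_tool(deltas=[[[0,0,1.5],[0,0,0]],[[0,0,3],[0,0,0]],[[0,0,4.5],[0,0,0]],[[0,0,6],[0,0,0]]])

```text
t: 3.08
ee_pos: [480.7, -90.9, 58.2]
orientation: [0.221, 3.133, -0.0]
ft_force: [0.4, 0.7, -0.4]
width: 0.9
grasp_force: 0.1
```

Emit:
servo_tool(deltas=[[[0,0,1.5],[0,0,0]],[[0,0,3],[0,0,0]],[[0,0,4],[0,0,0]]])

```text
t: 3.33
ee_pos: [480.2, -91.0, 53.6]
orientation: [-0.221, -3.134, 0.0]
ft_force: [0.5, 0.3, 0.7]
width: 0.5
grasp_force: 0.1
```

Emit:
servo_tool(deltas=[[[0,0,2.5],[0,0,0]],[[0,0,5],[0,0,0]],[[0,0,7.5],[0,0,0]],[[0,0,10],[0,0,0]]])

```text
t: 3.67
ee_pos: [480.3, -90.9, 43.4]
orientation: [-0.221, -3.134, -0.0]
ft_force: [-0.5, -0.3, 0.8]
width: 0.2
grasp_force: 0.0
```

Emit:
servo_tool(deltas=[[[0,0,2],[0,0,0]],[[0,0,4],[0,0,0]],[[0,0,6],[0,0,0]],[[0,0,8],[0,0,0]],[[0,0,10],[0,0,0]]])

```text
t: 4.08
ee_pos: [480.5, -91.0, 33.8]
orientation: [0.221, 3.133, -0.0]
ft_force: [-2.1, -1.0, 14.5]
width: 0.5
grasp_force: 6.5
```

Emit:
servo_tool(deltas=[[[0,0,0.5],[0,0,0]],[[0,0,0.5],[0,0,0]]])

```text
t: 4.25
ee_pos: [480.5, -91.1, 33.7]
orientation: [0.221, 3.133, -0.0]
ft_force: [-2.7, -0.4, 10.7]
width: 0.4
grasp_force: 5.2
```

Look with the top camera whether it has tipped.

```bash
cat > look.py <<'E'
from h import *
import sys
np.set_printoptions(precision=1,suppress=True)
C=np.array([510.2,-163.2]);s,c=np.sin(.1403),np.cos(.1403)
ex=np.array([c,-s]);ey=np.array([s,c])
def prof(cam,y0,save=None):
    p=get_image(cam)
    if save: cv2.imwrite("pics/"+save,p["frame"])
    w=world(p);d=w[...,:2]-C;tx,ty=d@ex,d@ey
    for lo,hi in((-24,-11),(11,24)):
        print(cam,"ty",lo,hi,[(x,int(np.nanmedian(w[...,2][m]))) for x in range(-60,66,6) if (m:=(abs(tx-x)<3)&(ty>y0+lo)&(ty<y0+hi)).sum()>2])
if __name__=="__main__":
    for cam in sys.argv[2].split(","): prof(cam,float(sys.argv[1]),sys.argv[3] if len(sys.argv)>3 else None)
E
python3 look.py 66 top,scene
```

```text
top ty -24 -11 [(-54, 383), (-48, 383), (-42, 384), (-36, 383), (-30, 382), (-24, 379), (-18, 375), (-12, 370), (-6, 364)]
top ty 11 24 [(-54, 385), (-48, 384), (-42, 384), (-36, 384), (-30, 383), (-24, 381), (-18, 378), (-12, 372), (-6, 367), (0, 359)]
scene ty -24 -11 [(-60, 138), (-54, 79), (-48, -619), (-42, -618), (-36, -621), (-30, -290), (-24, -616), (-18, -618), (24, 90), (30, 85), (60, 56)]
scene ty 11 24 [(-60, 57), (-54, -623), (-48, -621), (-42, -624), (-36, -623), (-30, -620), (-24, -621), (60, 53)]
```

Emit:
servo_tool(deltas=[[[0,0,-10],[0,0,0]],[[0,0,-35],[0,0,0]],[[0,0,-75],[0,0,0]],[[0,0,-110],[0,0,0]],[[40,0,-130],[0,0,0]]], grip=-1)

```text
t: 4.77
ee_pos: [451.0, -87.2, 166.8]
orientation: [0.22, 3.121, -0.003]
ft_force: [1.4, -1.5, 1.3]
width: 29.8
grasp_force: 0.0
```

```bash
python3 look.py 66 scene,wrist w1.png
```

```text
scene ty -24 -11 [(-60, 58), (-54, -52), (-48, -617), (-42, -142), (-36, -621), (-30, -290), (-24, 43), (-18, 47), (-12, 54), (-6, 60), (0, 64), (6, 71), (12, 78), (18, 81), (24, 86), (30, 44), (36, 45), (42, 43), (48, 44), (54, 45), (60, 55)]
scene ty 11 24 [(-60, 171), (-54, 512), (-48, -621), (-42, 26), (-36, 31), (-30, 36), (-24, 41), (-18, 47), (-12, 53), (-6, 58), (0, 66), (6, 71), (12, 75), (18, 42), (54, 52), (60, 56)]
wrist ty -24 -11 [(-60, 58), (-54, 57), (-48, 55), (-42, 24), (-36, 28), (-30, 34), (-24, 40), (-18, 46), (-12, 52), (-6, 58), (0, 64), (6, 70), (12, 76), (18, 82), (24, 87), (30, 90)]
wrist ty 11 24 [(-60, 58), (-54, 58), (-42, 24), (-36, 28), (-30, 34), (-24, 40), (-18, 46), (-12, 52), (-6, 58), (0, 64), (6, 70), (12, 76), (18, 81), (24, 87), (30, 90)]
```

View pics/w1.png

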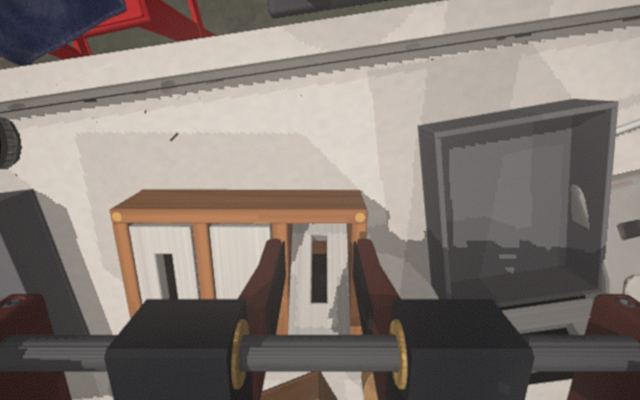

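Emit:
servo_tool(deltas=[[[-25,0,0],[0,0,0]],[[-55,-1,0],[0,0,0]],[[-85,-1,5],[0,0,0]],[[-104,-1,20],[0,0,0]],[[-104,-1,40],[0,0,0]]])

```text
t: 5.28
ee_pos: [551.8, -102.2, 122.6]
orientation: [0.22, 3.127, -0.001]
ft_force: [0.6, 0.2, 0.1]
width: 71.6
grasp_force: 0.0
```

Emit:
servo_tool(deltas=[[[0,0,20],[0,0,0]],[[0,0,40],[0,0,0]],[[0,0,52],[0,0,0]],[[0,0,60],[0,0,0]],[[0,0,60],[0,0,0]]])

```text
t: 5.7
ee_pos: [545.2, -101.0, 60.1]
orientation: [-0.221, -3.131, -0.001]
ft_force: [-0.6, -0.5, -0.8]
width: 87.9
grasp_force: 0.0
```

Emit:
servo_tool(deltas=[[[0,0,-2],[0,0,0]],[[0,0,-2],[0,0,0]],[[0,0,-2],[0,0,0]],[[0,0,-2],[0,0,0]],[[0,0,-2],[0,0,0]]], grip=1)

```text
t: 6.12
ee_pos: [546.7, -101.4, 64.6]
orientation: [0.221, 3.132, -0.0]
ft_force: [-0.1, 0.6, 0.0]
width: 57.8
grasp_force: 0.0
```

Emit:
servo_tool(deltas=[[[0,0,0],[0,0,0]],[[0,0,0],[0,0,0]],[[0,0,0],[0,0,0]]])

```text
t: 6.37
ee_pos: [546.5, -101.4, 64.1]
orientation: [0.221, 3.133, -0.0]
ft_force: [0.9, -0.2, 1.6]
width: 50.0
grasp_force: 29.9
```

Emit:
servo_tool(deltas=[[[0,0,-5],[0,0,0]],[[0,0,-20],[0,0,0]],[[0,0,-45],[0,0,0]],[[0,0,-75],[0,0,0]],[[0,0,-95],[0,0,0]]])

```text
t: 6.78
ee_pos: [546.4, -101.3, 160.8]
orientation: [0.221, 3.133, -0.0]
ft_force: [0.3, 0.1, -1.3]
width: 49.6
grasp_force: 29.9
```

Emit:
servo_tool(deltas=[[[10,25,0],[0,0,0]],[[25,60,0],[0,0,0]],[[40,97,0],[0,0,0]],[[55,133,0],[0,0,0]],[[65,165,0],[0,0,0]]])

```text
t: 7.2
ee_pos: [503.2, 72.9, 158.9]
orientation: [-0.222, -3.132, 0.0]
ft_force: [0.2, -0.6, -1.4]
width: 49.8
grasp_force: 29.9
```

Emit:
servo_tool(deltas=[[[4,16,0],[0,0,0]],[[5,22,10],[0,0,0]],[[5,24,30],[0,0,0]],[[5,24,48],[0,0,0]],[[5,24,58],[0,0,0]]])

```text
t: 7.62
ee_pos: [502.3, 95.2, 98.7]
orientation: [-0.22, -3.131, 0.001]
ft_force: [-0.3, -0.5, -2.6]
width: 49.8
grasp_force: 29.9
```

Run:
```python
from h import *
o=ctrl.get_obs();print(o["ee_pos"],o["width"],o["grasp_force"],o["t"])
p=get_image("scene");cv2.imwrite("pics/s1.png",p["frame"])
```

```text
[502.28305949  95.16913987  98.74042122] 49.849488039223225 29.92550114169717 7.6167
```

View pics/s1.png

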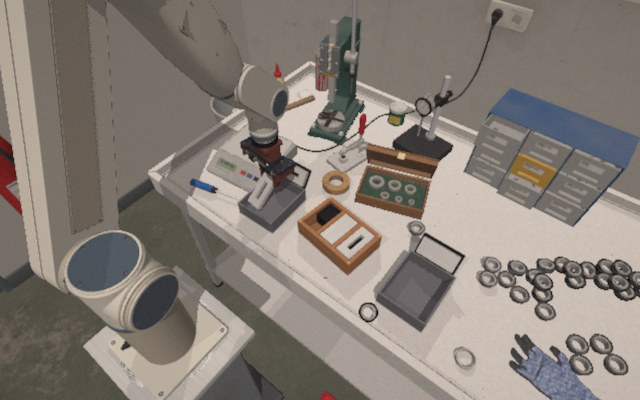

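The strap is held over the left bin (270,195). Lower it and release.

Emit:
servo_tool(deltas=[[[0,0,12],[0,0,0]],[[0,0,22],[0,0,0]],[[0,0,26],[0,0,0]],[[0,0,26],[0,0,0]]])

```text
t: 8.0
ee_pos: [502.9, 95.2, 74.0]
orientation: [-0.222, -3.132, 0.001]
ft_force: [0.5, -0.7, -1.0]
width: 49.7
grasp_force: 29.9
```

Emit:
servo_tool(deltas=[[[0,0,0],[0,0,0]],[[0,0,0],[0,0,0]],[[0,0,0],[0,0,0]],[[0,0,0],[0,0,0]]], grip=-0.3)

```text
t: 8.33
ee_pos: [503.9, 95.8, 75.5]
orientation: [0.221, 3.133, 0.0]
ft_force: [-0.1, -0.3, -0.1]
width: 57.0
grasp_force: 0.0
```

Emit:
servo_tool(deltas=[[[0,0,-10],[0,0,0]],[[0,0,-30],[0,0,0]],[[0,0,-55],[0,0,0]],[[0,0,-75],[0,0,0]]])

```text
t: 8.67
ee_pos: [503.6, 95.8, 151.9]
orientation: [0.221, 3.133, 0.0]
ft_force: [0.6, 0.2, -0.1]
width: 57.3
grasp_force: 0.0
```

```bash
cat > bin.py <<'E'
from h import *
import sys
q,cam=sys.argv[1:3];p=get_image(cam);w=world(p)
C=np.array([510.2,-163.2]);s,c=np.sin(.1403),np.cos(.1403)
for r in finder.silhouettes(q,p)[:6]:
    a=w[r["mask"]];a=a[~np.isnan(a).any(1)];d=a[:,:2]-C
    print(round(r["score"],2),"med",np.median(a,0).round(),"tx",np.percentile(d@[c,-s],[2,98]).round(),"ty",np.percentile(d@[s,c],[2,98]).round(),"z",np.percentile(a[:,2],[3,97]).round())
E
python3 bin.py strap_1 wrist
```

```text
0.87 med [488.  98.  19.] tx [-107.   -0.] ty [232. 280.] z [18. 20.]
```

Emit:
servo_tool(deltas=[[[0,-25,0],[0,0,0]],[[0,-62,0],[0,0,0]],[[-1,-100,0],[0,0,0]],[[-2,-138,0],[0,0,0]],[[-2,-176,0],[0,0,0]]], grip=1)

```text
t: 9.18
ee_pos: [480.1, -80.2, 149.7]
orientation: [-0.22, -3.134, 0.0]
ft_force: [0.8, -1.2, 0.2]
width: 26.8
grasp_force: 0.0
```

Emit:
servo_tool(deltas=[[[0,-38,0],[0,0,0]],[[0,-76,0],[0,0,0]],[[-1,-112,5],[0,0,0]],[[-1,-136,20],[0,0,0]],[[-1,-146,40],[0,0,0]]])

```text
t: 9.6
ee_pos: [461.7, -227.2, 110.5]
orientation: [0.225, 3.13, -0.003]
ft_force: [0.1, 0.2, 0.1]
width: 0.2
grasp_force: 0.0
```

Emit:
servo_tool(deltas=[[[0,0,20],[0,0,0]],[[0,0,36],[0,0,0]],[[0,0,45],[0,0,0]],[[0,0,48],[0,0,0]],[[0,0,48],[0,0,0]]])

```text
t: 10.02
ee_pos: [460.8, -223.1, 61.2]
orientation: [-0.22, -3.132, -0.001]
ft_force: [0.1, -0.1, 0.3]
width: 0.9
grasp_force: 0.0
```

Emit:
servo_tool(deltas=[[[0,0,1.5],[0,0,0]],[[0,0,3],[0,0,0]],[[0,0,4.5],[0,0,0]],[[0,0,6],[0,0,0]],[[0,0,7],[0,0,0]]])

```text
t: 10.43
ee_pos: [461.4, -223.6, 55.1]
orientation: [0.221, 3.133, -0.0]
ft_force: [-0.4, -0.2, 0.6]
width: 0.6
grasp_force: 0.1
```

Gives. Press on to z ≈ 33.5.

Emit:
servo_tool(deltas=[[[0,0,2.5],[0,0,0]],[[0,0,5],[0,0,0]],[[0,0,7.5],[0,0,0]],[[0,0,10],[0,0,0]],[[0,0,12.5],[0,0,0]]])

```text
t: 10.85
ee_pos: [461.2, -223.5, 42.0]
orientation: [-0.221, -3.134, -0.0]
ft_force: [-0.4, -1.5, -0.2]
width: 0.5
grasp_force: 0.0
```

Emit:
servo_tool(deltas=[[[0,0,2],[0,0,0]],[[0,0,4],[0,0,0]],[[0,0,6],[0,0,0]],[[0,0,8],[0,0,0]],[[0,0,8.5],[0,0,0]]])

```text
t: 11.27
ee_pos: [461.7, -223.8, 34.4]
orientation: [0.221, 3.133, -0.001]
ft_force: [-3.5, 1.6, 16.1]
width: 0.3
grasp_force: 6.7
```

Emit:
servo_tool(deltas=[[[0,0,-10],[0,0,0]],[[0,0,-35],[0,0,0]],[[0,0,-75],[0,0,0]],[[0,0,-110],[0,0,0]],[[40,0,-130],[0,0,0]]], grip=-1)

```text
t: 11.68
ee_pos: [431.2, -221.1, 167.3]
orientation: [0.218, 3.123, -0.007]
ft_force: [0.6, -1.4, -0.4]
width: 30.3
grasp_force: 0.0
```

```bash
python3 look.py -66 wrist
```

```text
wrist ty -24 -11 [(-60, 168), (-54, 57), (-48, 54), (-42, 25), (-36, 29), (-30, 35), (-24, 41), (-18, 47), (-12, 52), (-6, 58), (0, 64), (6, 70), (12, 76), (18, 82), (24, 87), (30, 89), (36, 84), (60, 56)]
wrist ty 11 24 [(-60, 167), (-54, 57), (-42, 24), (-36, 29), (-30, 35), (-24, 40), (-18, 46), (-12, 52), (-6, 58), (0, 64), (6, 70), (12, 76), (18, 81), (24, 87), (30, 89), (36, 81), (60, 56)]
```

Emit:
servo_tool(deltas=[[[-25,0,0],[0,0,0]],[[-55,0,0],[0,0,0]],[[-85,0,5],[0,0,0]],[[-105,0,20],[0,0,0]],[[-105,0,40],[0,0,0]]])

```text
t: 12.15
ee_pos: [533.4, -234.4, 123.9]
orientation: [0.22, 3.127, -0.004]
ft_force: [-0.6, 0.4, -0.3]
width: 67.5
grasp_force: 0.0
```

Emit:
servo_tool(deltas=[[[0,0,20],[0,0,0]],[[0,0,40],[0,0,0]],[[0,0,52],[0,0,0]],[[0,0,59],[0,0,0]],[[0,0,59],[0,0,0]]])

```text
t: 12.57
ee_pos: [527.3, -232.6, 62.1]
orientation: [-0.221, -3.131, -0.002]
ft_force: [0.1, 0.5, -0.2]
width: 87.8
grasp_force: 0.0
```

Emit:
servo_tool(deltas=[[[0,0,0],[0,0,0]],[[0,0,0],[0,0,0]],[[0,0,0],[0,0,0]],[[0,0,0],[0,0,0]],[[0,0,0],[0,0,0]]], grip=1)

```text
t: 12.98
ee_pos: [528.6, -233.2, 64.2]
orientation: [0.221, 3.133, -0.001]
ft_force: [0.6, 0.2, -0.3]
width: 58.3
grasp_force: 0.0
```

Emit:
servo_tool(deltas=[[[0,0,0],[0,0,0]],[[0,0,0],[0,0,0]],[[0,0,0],[0,0,0]]])

```text
t: 13.23
ee_pos: [528.5, -233.0, 63.7]
orientation: [0.221, 3.133, 0.0]
ft_force: [0.9, 2.3, 1.6]
width: 49.9
grasp_force: 30.0
```

Emit:
servo_tool(deltas=[[[0,0,-5],[0,0,0]],[[0,0,-20],[0,0,0]],[[0,0,-45],[0,0,0]],[[0,0,-75],[0,0,0]],[[0,0,-95],[0,0,0]]])

```text
t: 13.65
ee_pos: [528.5, -233.3, 160.6]
orientation: [0.221, 3.133, -0.001]
ft_force: [-0.1, -0.6, -1.7]
width: 50.0
grasp_force: 30.0
```

Emit:
servo_tool(deltas=[[[7,25,0],[0,0,0]],[[15,60,0],[0,0,0]],[[24,97,0],[0,0,0]],[[34,135,0],[0,0,0]],[[44,172,0],[0,0,0]]])

```text
t: 14.07
ee_pos: [508.2, -55.3, 158.7]
orientation: [0.222, 3.134, -0.0]
ft_force: [0.6, 0.4, -1.3]
width: 50.1
grasp_force: 30.0
```

Emit:
servo_tool(deltas=[[[9,36,0],[0,0,0]],[[18,68,0],[0,0,0]],[[24,90,0],[0,0,0]],[[27,101,0],[0,0,0]],[[27,101,10],[0,0,0]]])

```text
t: 14.48
ee_pos: [497.2, 49.0, 149.8]
orientation: [0.216, 3.131, 0.001]
ft_force: [0.6, 0.4, -1.4]
width: 49.9
grasp_force: 30.0
```

Emit:
servo_tool(deltas=[[[0,0,20],[0,0,0]],[[0,0,40],[0,0,0]],[[0,0,58],[0,0,0]],[[0,0,70],[0,0,0]],[[0,0,72],[0,0,0]]])

```text
t: 14.9
ee_pos: [494.7, 45.8, 73.9]
orientation: [-0.222, -3.13, 0.001]
ft_force: [-0.2, -0.1, -2.7]
width: 49.9
grasp_force: 30.0
```

Emit:
servo_tool(deltas=[[[0,0,0],[0,0,0]],[[0,0,0],[0,0,0]],[[0,0,0],[0,0,0]],[[0,0,0],[0,0,0]]], grip=-0.3)

```text
t: 15.23
ee_pos: [497.1, 47.0, 77.4]
orientation: [0.221, 3.132, 0.0]
ft_force: [-0.0, 0.2, 0.1]
width: 57.0
grasp_force: 0.0
```

Emit:
servo_tool(deltas=[[[0,0,-10],[0,0,0]],[[0,0,-30],[0,0,0]],[[0,0,-55],[0,0,0]],[[0,0,-75],[0,0,0]]])

```text
t: 15.57
ee_pos: [496.6, 47.3, 153.8]
orientation: [0.221, 3.133, 0.0]
ft_force: [0.8, 0.8, 0.1]
width: 57.0
grasp_force: 0.0
```

```bash
python3 bin.py strap_1 wrist;  python3 bin.py strap_1 top
```

```text
0.85 med [487. 100.  19.] tx [-107.    1.] ty [232. 281.] z [ 9. 21.]
0.75 med [469.  47.  26.] tx [-120.  -14.] ty [173. 231.] z [14. 33.]
```

Run:
```python
from h import *
p=get_image("wrist");cv2.imwrite("pics/w2.png",p["frame"])
w=world(p)
C=np.array([510.2,-163.2]);s,c=np.sin(.1403),np.cos(.1403)
d=w[...,:2]-C;tx=d@[c,-s];ty=d@[s,c]
for y in range(170,305,8):print(y,[int(np.nanmedian(w[...,2][m])) if (m:=(abs(tx-x)<5)&(abs(ty-y)<4)).sum()>2 else None for x in range(-150,30,12)])
```

```text
170 [0, 0, 49, 19, 23, 38, 250, 256, 200, 49, None, 0, 0, 0, 0]
178 [0, 0, 39, 21, 20, 20, 249, 251, 202, 196, 162, 49, 50, 49, None]
186 [0, 0, 5, 23, 22, 22, 22, 249, 22, 22, 22, 22, 34, 35, 41]
194 [0, 0, 5, 25, 24, 6, 15, 249, 23, 24, 24, 24, 23, 5, 5]
202 [0, 0, 5, 27, 26, 5, 5, 249, 5, 6, 26, 26, 5, 5, 5]
210 [0, 49, 5, 28, 28, 28, 28, 249, 28, 15, 28, 28, 5, 5, 5]
218 [0, 49, 5, 29, 30, 30, 30, 249, 30, 30, 30, 30, 5, 5, 5]
226 [0, 49, 5, 5, 5, 5, 22, 249, 32, 32, 32, 32, 5, 5, 5]
234 [0, 49, 5, 5, 18, 18, 246, 250, 205, 198, 180, 29, 19, 5, 5]
242 [0, 49, 5, 5, 19, 19, 250, 256, 198, 19, 19, 19, 19, 5, 5]
250 [0, 7, 5, 5, 19, 19, 250, 256, 201, 17, 6, 18, 19, 18, 6]
258 [0, 5, 5, 5, 19, 19, 250, 256, 5, 5, 5, 18, 19, 5, 9]
266 [0, 5, 5, 5, 19, 19, 19, 249, 18, 18, 18, 19, 19, 6, 5]
274 [1, 5, 5, 5, 19, 19, 19, 249, 19, 19, 19, 19, 19, 6, None]
282 [49, 5, 5, 5, 19, 18, 239, 240, 243, 237, 18, 18, 18, 5, 29]
290 [49, 16, 5, 5, 5, 5, 120, 5, 5, 5, 5, 5, 5, 5, 36]
298 [49, 49, 36, 33, 26, 15, 5, 5, 5, 5, 5, 5, 5, 5, 39]
```

View pics/w2.png

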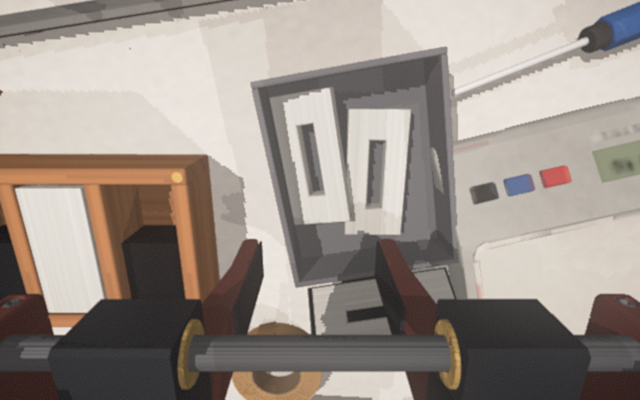

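Both straps are inside the bin (310,155 and 378,170); the second rests on the first's edge and is stable. Now I'll feel the middle plate's +x end.

Emit:
servo_tool(deltas=[[[-12,-25,0],[0,0,0]],[[-26,-60,0],[0,0,0]],[[-40,-96,0],[0,0,0]],[[-54,-132,0],[0,0,0]],[[-67,-166,0],[0,0,0]]], grip=1)

```text
t: 16.23
ee_pos: [538.7, -128.2, 150.2]
orientation: [-0.22, -3.132, -0.001]
ft_force: [0.8, 0.9, -0.5]
width: 27.1
grasp_force: 0.0
```

Emit:
servo_tool(deltas=[[[-10,-25,5],[0,0,0]],[[-15,-39,20],[0,0,0]],[[-16,-41,45],[0,0,0]],[[-16,-41,70],[0,0,0]],[[-16,-41,80],[0,0,0]]])

```text
t: 16.65
ee_pos: [546.6, -169.1, 67.4]
orientation: [-0.222, -3.127, -0.003]
ft_force: [-0.3, -0.1, -0.3]
width: 0.4
grasp_force: 0.0
```

Emit:
servo_tool(deltas=[[[0,0,6],[0,0,0]],[[0,0,10],[0,0,0]],[[0,0,11],[0,0,0]],[[0,0,11],[0,0,0]]])

```text
t: 16.98
ee_pos: [549.8, -169.2, 61.0]
orientation: [0.22, 3.133, -0.0]
ft_force: [-0.1, 0.1, -0.7]
width: 0.6
grasp_force: 0.0
```

Emit:
servo_tool(deltas=[[[0,0,1],[0,0,0]],[[0,0,2],[0,0,0]],[[0,0,3],[0,0,0]]])

```text
t: 17.23
ee_pos: [550.0, -169.5, 58.2]
orientation: [0.22, 3.132, -0.001]
ft_force: [0.1, -0.2, -0.7]
width: 0.4
grasp_force: 0.0
```

Emit:
servo_tool(deltas=[[[0,0,0.5],[0,0,0]],[[0,0,1],[0,0,0]]])

```text
t: 17.4
ee_pos: [549.7, -169.5, 56.8]
orientation: [0.221, 3.133, -0.0]
ft_force: [1.4, 0.6, -0.0]
width: 0.5
grasp_force: 0.2
```

Emit:
servo_tool(deltas=[[[0,0,1],[0,0,0]],[[0,0,2],[0,0,0]]])

```text
t: 17.57
ee_pos: [549.5, -169.4, 54.5]
orientation: [0.221, 3.133, -0.0]
ft_force: [0.5, 0.8, 0.7]
width: 0.3
grasp_force: 0.2
```

Gives: the well is at +x. Press on to z ≈ 34.

Emit:
servo_tool(deltas=[[[0,0,2.5],[0,0,0]],[[0,0,5],[0,0,0]],[[0,0,7.5],[0,0,0]],[[0,0,10],[0,0,0]],[[0,0,12.5],[0,0,0]]])

```text
t: 17.98
ee_pos: [549.2, -169.3, 41.5]
orientation: [-0.221, -3.133, -0.0]
ft_force: [0.2, 1.0, 0.4]
width: 0.5
grasp_force: 0.0
```

Emit:
servo_tool(deltas=[[[0,0,2],[0,0,0]],[[0,0,4],[0,0,0]],[[0,0,6],[0,0,0]],[[0,0,8],[0,0,0]],[[0,0,8],[0,0,0]]])

```text
t: 18.4
ee_pos: [552.9, -170.4, 36.0]
orientation: [0.221, 3.127, -0.003]
ft_force: [2.9, -0.2, 12.9]
width: 0.6
grasp_force: 5.6
```

Emit:
servo_tool(deltas=[[[0,0,-10],[0,0,0]],[[0,0,-35],[0,0,0]],[[0,0,-75],[0,0,0]],[[0,0,-110],[0,0,0]],[[0,0,-130],[0,0,0]]], grip=-1)

```text
t: 18.82
ee_pos: [550.3, -169.7, 167.6]
orientation: [0.221, 3.131, -0.001]
ft_force: [0.1, 0.1, 0.3]
width: 30.3
grasp_force: 0.0
```

```bash
python3 look.py 0 wrist,scene
```

```text
wrist ty -24 -11 [(-60, 58), (-54, 45), (-48, 44), (-42, 44), (-36, 44), (-30, 82), (-24, 89), (-18, 87), (-12, 82), (-6, 76), (0, 69), (6, 264), (12, 268), (18, 271), (24, 261), (30, 211), (36, 221), (42, 211), (48, 203), (54, 17), (60, 36)]
wrist ty 11 24 [(-60, 58), (-54, 45), (-48, 44), (-42, 44), (-36, 44), (-30, 83), (-24, 89), (-18, 87), (-12, 82), (-6, 76), (0, 70), (6, 264), (12, 266), (18, 270), (24, 261), (30, 211), (36, 221), (42, 211), (48, 199), (54, 17), (60, 37)]
scene ty -24 -11 [(-60, 591), (-54, 591), (-48, 45), (-42, -611), (-36, 43), (-30, 83), (-24, 60), (-18, 45), (-12, 46), (-6, 70), (0, 384), (6, 387), (12, 353), (18, 299), (24, 301), (30, 195), (48, 520), (54, 516), (60, 55)]
scene ty 11 24 [(-60, 54), (-54, -621), (-48, 42), (-42, 43), (-36, 43), (-30, 83), (-24, 44), (-18, 43), (-12, 77), (-6, 75), (0, 378), (6, 374), (12, 273), (18, 287), (24, 264), (30, 202), (36, 217), (42, 204), (48, 231), (54, 226), (60, 43)]
```

Emit:
servo_tool(deltas=[[[20,0,0],[0,0,0]],[[45,0.5,0],[0,0,0]],[[58,0.5,5],[0,0,0]],[[61,0.5,20],[0,0,0]],[[61,0.5,40],[0,0,0]]])

```text
t: 19.33
ee_pos: [487.7, -160.1, 123.5]
orientation: [-0.221, -3.134, 0.0]
ft_force: [0.0, 0.0, 0.1]
width: 72.0
grasp_force: 0.0
```

Emit:
servo_tool(deltas=[[[0,0,20],[0,0,0]],[[0,0,40],[0,0,0]],[[0,0,52],[0,0,0]],[[0,0,59],[0,0,0]],[[0,0,59],[0,0,0]]])

```text
t: 19.75
ee_pos: [487.2, -159.7, 62.7]
orientation: [-0.221, -3.129, -0.002]
ft_force: [0.3, 0.7, 0.7]
width: 87.9
grasp_force: 0.0
```

Emit:
servo_tool(deltas=[[[0,0,0],[0,0,0]],[[0,0,0],[0,0,0]],[[0,0,0],[0,0,0]],[[0,0,0],[0,0,0]],[[0,0,0],[0,0,0]]], grip=1)

```text
t: 20.17
ee_pos: [489.5, -160.5, 65.6]
orientation: [0.221, 3.133, -0.001]
ft_force: [0.9, -1.1, -0.6]
width: 58.1
grasp_force: 0.0
```

Emit:
servo_tool(deltas=[[[0,0,0],[0,0,0]],[[0,0,0],[0,0,0]],[[0,0,0],[0,0,0]]])

```text
t: 20.42
ee_pos: [489.3, -160.4, 65.2]
orientation: [0.221, 3.133, -0.0]
ft_force: [-0.7, -0.7, 2.0]
width: 49.9
grasp_force: 30.0
```

Emit:
servo_tool(deltas=[[[0,0,-5],[0,0,0]],[[0,0,-20],[0,0,0]],[[0,0,-45],[0,0,0]],[[0,0,-75],[0,0,0]],[[0,0,-95],[0,0,0]]])

```text
t: 20.83
ee_pos: [489.2, -160.4, 161.9]
orientation: [0.221, 3.133, -0.0]
ft_force: [1.1, -0.4, -2.3]
width: 49.6
grasp_force: 29.9
```

Emit:
servo_tool(deltas=[[[-3,-25,0],[0,0,0]],[[-7,-60,0],[0,0,0]],[[-11,-97,0],[0,0,0]],[[-15,-135,0],[0,0,0]],[[-19,-172,0],[0,0,0]]])

```text
t: 21.25
ee_pos: [483.1, -334.7, 160.1]
orientation: [-0.22, -3.133, -0.0]
ft_force: [-0.3, 0.7, -2.2]
width: 49.7
grasp_force: 29.9
```

Emit:
servo_tool(deltas=[[[-4,-34,0],[0,0,0]],[[-7,-64,0],[0,0,0]],[[-10,-84,0],[0,0,0]],[[-11,-94,0],[0,0,0]],[[-11,-94,10],[0,0,0]]])

```text
t: 21.67
ee_pos: [482.0, -430.4, 151.3]
orientation: [0.224, 3.131, -0.004]
ft_force: [0.0, 0.0, -1.5]
width: 50.0
grasp_force: 29.9
```

Emit:
servo_tool(deltas=[[[0,0,20],[0,0,0]],[[0,0,40],[0,0,0]],[[0,0,58],[0,0,0]],[[0,0,70],[0,0,0]],[[0,0,73],[0,0,0]]])

```text
t: 22.08
ee_pos: [480.2, -425.2, 74.1]
orientation: [-0.219, -3.13, -0.005]
ft_force: [-1.1, 0.1, -2.8]
width: 50.0
grasp_force: 29.9
```

Emit:
servo_tool(deltas=[[[0,0,0],[0,0,0]],[[0,0,0],[0,0,0]],[[0,0,0],[0,0,0]],[[0,0,0],[0,0,0]]], grip=-0.3)

```text
t: 22.42
ee_pos: [482.3, -428.5, 78.4]
orientation: [0.221, 3.132, -0.002]
ft_force: [0.5, 0.4, -0.0]
width: 57.3
grasp_force: 0.0
```

Emit:
servo_tool(deltas=[[[0,0,-10],[0,0,0]],[[0,0,-30],[0,0,0]],[[0,0,-60],[0,0,0]],[[20,0,-90],[0,0,0]],[[50,0,-120],[0,0,0]]])

```text
t: 22.83
ee_pos: [433.9, -421.5, 199.0]
orientation: [0.218, 3.131, -0.003]
ft_force: [-0.4, -0.2, 0.6]
width: 57.1
grasp_force: 0.0
```

Emit:
servo_tool(deltas=[[[0,0,0],[0,0,0]],[[0,0,0],[0,0,0]]])

```text
t: 23.0
ee_pos: [432.6, -422.0, 199.7]
orientation: [0.223, 3.13, -0.005]
ft_force: [0.1, -0.6, -0.6]
width: 56.9
grasp_force: 0.0
```

```bash
python3 bin.py plain_1 wrist
python3 - <<'E'
from h import *
p=get_image("scene");cv2.imwrite("pics/s2.png",cv2.resize(p["frame"][140:340,150:480],None,fx=2.4,fy=2.4))
E
```

```text
0.9 med [ 482. -425.   19.] tx [-40.  67.] ty [-287. -239.] z [17. 21.]
```

View pics/s2.png

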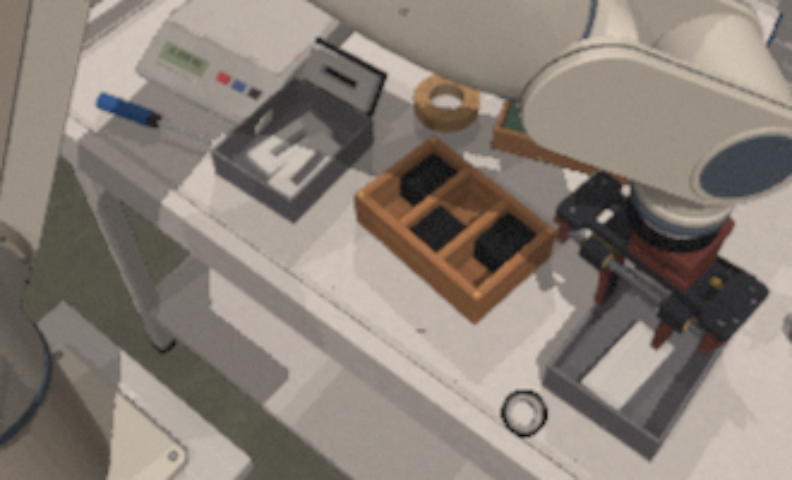

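The tray (455,230) is empty. Both straps lie in the left bin with the slotted sample (290,150), the plain plate lies flat in the right bin (630,360), and the bystanders haven't moved.

```bash
python3 -c "
from workcell import close_job
print(close_job())"
```

```text
the job is handed in; nothing more can be done
None
```

The tray is empty: both slotted straps are in the bin with the slotted sample, the plain plate is in the bin with the plain sample, and the job was handed in at about 23 s of the 72 s allowed (one strap rests slightly on the other's edge).

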